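# Free a carton caught under the lid of a counter-top pedal bin

### The arm

A 6-joint arm with a two-finger parallel gripper is mounted at the origin on the work surface. World frame = base frame: x ahead of the robot, y to its left, z up, the work surface at z = 0. Lengths are in m, angles in degrees, forces in N, time in s.
With the tool pointing down it reaches from about 0.4 to 0.825 m from the base axis. Payload 7 kg.
Tool frame: the origin (TCP) lies at the very end of the fingers, on their centre line; the grasp point (between the pads) lies 19 mm behind it (ctrl.tcp_to_grasp is the distance from the TCP to the grasp point, in m); z points along the fingers, x is the direction in which the jaws open and shut, and the axes are right-handed (so a half turn about z gives the same grasp; the last joint's range is limited). The gripper opens to 88 mm and grips with 3 to 60 N. Pads are 19 mm wide; open, the fingers measure 130 mm over their backs; the gripper's body (78 mm by 193 mm) begins 47 mm behind the grasp point.
Start: joints at [-59.295, 20.546, 0.682, 0, -70.136, -16.507], TCP at [0.166, -0.654, 0.227] pointing down, gripper open.
Joint ranges: [-176.03, 176.03], [-82.01, 121.73], [-58.28, 71.71], [-173.87, 95.51], [-174.79, -0.11], [-173.66, 173.66]. Speed limits (degrees/s): [136.94, 136.94, 172.46, 180, 180, 180].

### API

Orientations are given as [roll, pitch, yaw] about the fixed x, y, z axes, in that order (R = Rz(yaw) Ry(pitch) Rx(roll)).
In Python, from plant import sensors, vision, ticket, ctrl gives the robot as it stands. The module is installed in compiled form; this text tells all that it offers.
- The arm moves only by the tool drive_tool, never from a script. Its argument "moves" is a list of rows, each a list of 6 numbers: the shift along the tool's x, y, z in units of 0.15 m (1.0 is 0.15 m), then the turn, a rotation vector about the tool's x, y, z in units of 60 degrees (1.0 is 60 degrees). In form: [[dx, dy, dz, rx, ry, rz], ...]. A call has 1 to 8 rows; each row is the pose to reach, as a shift and turn from the pose measured when the call began, along the tool's axes at that moment; what a row does not reach only later rows make up. A row lasts 1/10 s, in which the tool goes at most 50 mm and 8.59 degrees, less where a joint would pass 70% of its speed; a pose out of reach is approached as far as the arm can. A call with a number of a shift or a turn outside -1 to 1 is refused whole. A call with a gripper value outside its range is refused whole. "fingers" is the opening, from -1 (shut) to 1 (fully open), set as the call begins (left out, the last holds). The fingers move at their own pace and stop on an object; the grip force is fixed at half the most. Time passes only in rows, so rows that repeat a pose let the fingers close. It gives the time, the measured TCP pose, the force and the opening at its end, in the units of the state.
- sensors.get_obs(): the state, without advancing time (a new reading comes with each control period).
- vision.snapshot(name): name is "scene" or "top" or "wrist"; returns a dict with "pixels" (384x512x3 uint8, red, green, blue), "fx", "fy", "cx", "cy" (pixels), "R" (3x3) and "t" (3): a world point X has camera coordinates R X + t. Camera axes: x right, y down, z forward; pixel columns grow to the right and rows downward; lengths in m; the calibration is good to about 2 mm. A picture is of the moment at which its call begins. There is no depth.
- ticket.close_job(): hands the job in, once; it reports no verdict.
The state is a dict: "clock": time; "joint_pos": joint angles; "qvel": joint speeds; "tau": joint torques, N m; "tool_pos": TCP position; "orientation": TCP orientation; "force": force on the tool from outside, world axes, zero at the start; "moment": the same for the moment, N m; "opening": finger opening in m.
Only numpy, scipy, OpenCV 4.12 (cv2) and the standard library are available. Lean on these libraries where they do the work, as an engineer would, in place of code of your own. Each camera call takes 0.05 s, during which the arm holds its last target.

### The job

The lid of the small steel pedal bin on the counter has not shut because an empty carton is caught under it. Press the pedal right down and keep the lid wide open for a second so that the carton drops in, then ease the pedal back up so that the lid comes down gently, without banging, and ends fully shut. Use only the pedal: do not touch the lid or the carton, and leave the other things on the counter where they are.

Things in the scene. Friction and masses are not known exactly. Their poses are not given: they have to be found in the camera images.
- bin: small rectangular steel pedal bin, fixed, 200 mm front to back, 220 mm wide, 250 mm high to the rim, walls 8 mm, inner floor 70 mm up; black plastic base, rim and hinge housing. Origin: centre of its underside, on the counter; z up; its front looks along its own -x, with the pedal at the foot of the front, in the middle (y = 0)
- pedal_pad (a point): middle of the top face of the bin's pedal (moves with it): a ribbed rubber pad on a steel plate, 62 mm wide along the bin's y, 44 mm front to back. It lies 62 mm in front of the bin's front face and 64 mm above the counter with the lid shut, 5 mm lower at the start, 25 mm above the counter when right down (39 mm travel). The carton's end may hang over it high up: lean the hand away from the bin
- pedal (a joint): tilt of the pedal, rad: 0 = up (lid shut), 0.3125 = right down, at its stop. It turns about a level axis inside the bin's foot, 122 mm behind the pad's middle. It takes about 5 to 11 N at the pad; when let go, the lid's weight throws it back up at once, so follow it up slowly
- lid_open (a joint): opening of the lid, rad: 0 = fully shut, 1.25 = wide open. Hinged along the top of the bin's back, its front edge lifts. A rod links it to the pedal: it always opens 4 times as far as the pedal tilts. At the start it rests on the carton at about 0.19. No damper: let the pad rise at 40 mm/s at most, or it bangs
- lid: the flat steel lid, 211 mm front to back, 228 mm wide, 13 mm thick; not to be touched. Origin: on the hinge line at the top of the bin's back, 252 mm above the counter; the lid lies along its own -x
- carton: empty flat cardboard carton, 160 x 75 x 35 mm, 45 g. Origin: its centre; x along its length. It lies between the bin's front rim and the lid, anywhere along the rim, inner end tilted down, outer end about 23 mm in front of the bin's front face, 255 to 310 mm above the counter. Mostly inside, it slides into the bin by itself when the lid is raised. Not to be touched
- mug: white ceramic mug, 82 mm across, 95 mm high, standing on the counter beside the pedal, on the bin's -y side; leave alone. Origin: centre of its underside
- ramekin: low terracotta dish, 90 mm across, 45 mm high, on the counter beside the pedal, on the bin's +y side; leave alone. Origin: centre of its underside
- pepper_a: yellow bell pepper, 90 mm across and high, standing on the chopping board (a fixed wooden board 240 x 340 x 18 mm); leave alone. Origin: centre of its underside
- pepper_b: green bell pepper, same size, on the chopping board; leave alone. Origin: centre of its underside
- spatula: wooden spatula lying on the chopping board; leave alone
- mill: dark wooden pepper mill, 56 mm across, 195 mm high, on the counter; leave alone. Origin: centre of its underside

How it is judged:
By the outcome, as a careful person would: the job done as asked, in the order asked, and still so for the second after the job is handed in, with the robot touching nothing.
It also fails if it takes over 45 s, if anything falls off the work surface, if the arm or the gripper's body presses on something with over 40 N, if the wrist force passes 120 N, or if a joint passes its speed limit or range.

## Working session

There is one attempt and no reset: what is moved stays moved. The work goes in short steps, Python scripts to look and compute and a tool call to move; the robot and the scene stay as the last step left them, time stands still between calls to the robot, and variables do not carry over. Pictures are saved under pics/ and viewed, and the job is handed in when it is done.

Besides the shell and the picture viewer there is one more tool, called after ">>>" in YAML: its name, and indented under it one key for each argument. drive_tool: Moves the arm, as the interface text tells. Shifts and turns lie within -1 to 1; 1 stands for 0.15 m of shift or 60 degrees of turn. Its arguments: {"type":"object","properties":{"moves":{"type":"array"},"fingers":{"type":"number"}},"required":["moves"]}

```bash
mkdir -p pics; python3 - <<'E'
from plant import sensors, vision, ticket, ctrl
import cv2,json
o=sensors.get_obs();print(o)
for n in("scene","top","wrist"):
    s=vision.snapshot(n);cv2.imwrite(f"pics/{n}0.png",s["pixels"][:,:,::-1])
    print(n,s["fx"],s["cx"],s["cy"],s["R"],s["t"])
E
```

```text
{'clock': 0.0, 'joint_pos': array([-5.92957015e+01,  2.05914583e+01,  6.34094784e-01, -2.05968922e-02,
       -7.01358058e+01, -1.65066763e+01]), 'qvel': array([ 0.06921598,  0.06235143,  0.06633752,  0.06837863, -0.00202443,
        0.06360368]), 'tau': array([ 8.83466837e-04, -5.82719493e+01,  2.93070316e+01,  6.99725166e+00,
        7.11611530e-03, -1.54100935e-04]), 'tool_pos': array([ 0.16541001, -0.6539153 ,  0.22562337]), 'orientation': array([-1.79992090e+02, -9.48313686e-02,  1.04190601e+02]), 'force': array([-0.15545628,  0.46758077,  0.25908517]), 'moment': array([-0.03178379,  0.05714053, -0.04610311]), 'opening': 0.08751675322332417}
scene 352.4572002061502 259.63601493326036 191.33356758378815 [[-0.56091918  0.82772037 -0.01576938]
 [ 0.67715813  0.44776341 -0.5839219 ]
 [-0.4762631  -0.33821136 -0.81165666]] [ 0.22710462 -0.31977477  1.47604242]
top 446.5425524555423 248.4065705435327 189.5288781858876 [[-0.01701396 -0.99984919 -0.00348275]
 [-0.99590379  0.01725598 -0.08875736]
 [ 0.08880408  0.00195837 -0.99604719]] [0.0882493  0.59185901 1.68737652]
wrist 324.6727776107704 255.90720392894082 185.80544558085106 [[-0.24548326  0.96940028  0.00103541]
 [ 0.92886064  0.2349114   0.28641673]
 [ 0.27740923  0.07127226 -0.95810458]] [ 0.6731979  -0.03445221  0.38995177]
```

View pics/scene0.png

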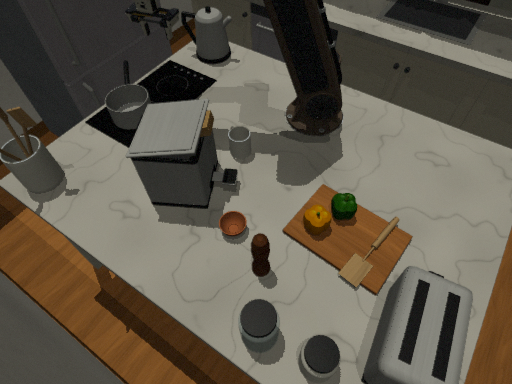

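View pics/top0.png

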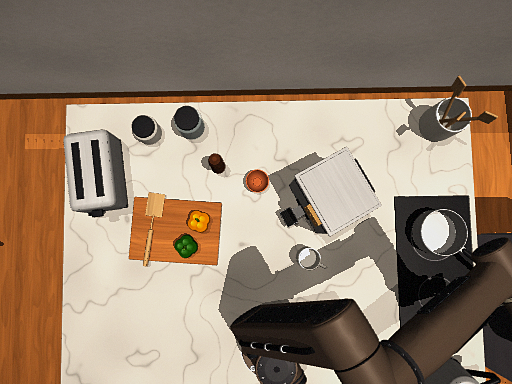

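```bash
python3 - <<'E'
import cv2
a=cv2.imread("pics/top0.png")[130:280,230:400];cv2.imwrite("pics/topz.png",cv2.resize(a,None,fx=4,fy=4,interpolation=cv2.INTER_CUBIC))
a=cv2.imread("pics/scene0.png")[90:260,120:290];cv2.imwrite("pics/scenez.png",cv2.convertScaleAbs(cv2.resize(a,None,fx=3.5,fy=3.5,interpolation=cv2.INTER_CUBIC),alpha=1.6))
E
```

```text
(no output)
```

View pics/topz.png

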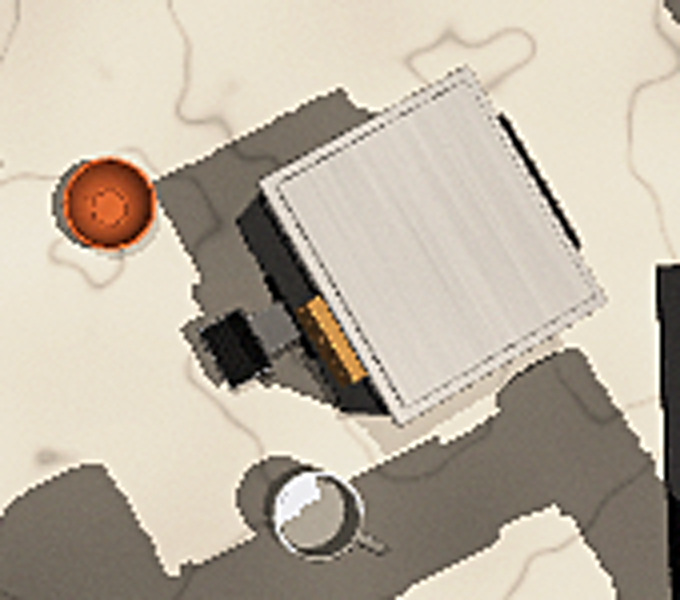

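View pics/scenez.png

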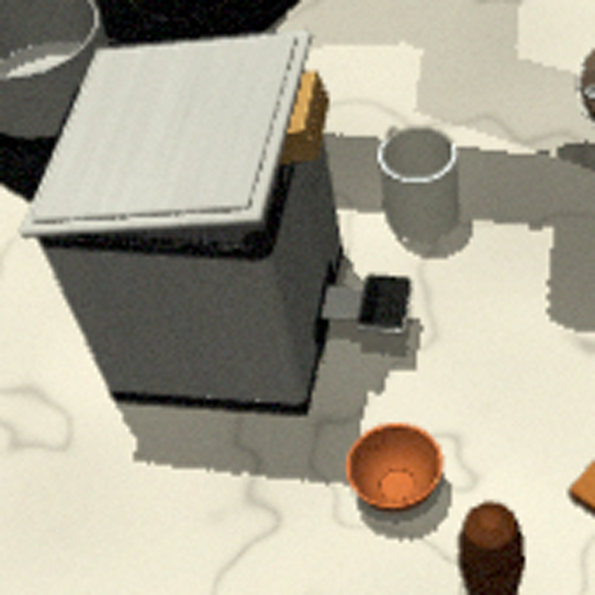

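View pics/wrist0.png

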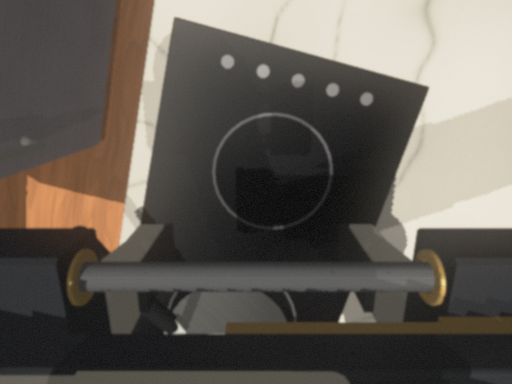

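```bash
cat > h.py <<'E'
import numpy as np
from plant import vision
def ray(s,u,v):
    R=np.array(s["R"]);t=np.array(s["t"])
    return -R.T@t, R.T@np.array([(u-s["cx"])/s["fx"],(v-s["cy"])/s["fy"],1])
def onz(s,u,v,z):
    c,d=ray(s,u,v);return c+d*(z-c[2])/d[2]
def tri(a,b):
    A=[];B=[]
    (c1,d1),(c2,d2)=a,b
    x=np.linalg.lstsq(np.c_[d1,-d2],c2-c1,rcond=None)[0]
    p,q=c1+d1*x[0],c2+d2*x[1];return (p+q)/2,np.linalg.norm(p-q)
def proj(s,X):
    p=np.array(s["R"])@X+s["t"];return s["fx"]*p[0]/p[2]+s["cx"],s["fy"]*p[1]/p[2]+s["cy"]
E
python3 - <<'E'
from h import *
import cv2
T=vision.snapshot("top");S=vision.snapshot("scene")
tz=lambda x,y:(230+(x+.5)/4-.5,130+(y+.5)/4-.5)
sz=lambda x,y:(120+(x+.5)/3.5-.5,90+(y+.5)/3.5-.5)
np.set_printoptions(precision=4,suppress=True)
def dark(s,box):
    x0,y0,x1,y1=box;g=cv2.cvtColor(s["pixels"],cv2.COLOR_RGB2GRAY)[y0:y1,x0:x1]
    n,l,st,c=cv2.connectedComponentsWithStats((g<(35)).astype('uint8'))
    for i in range(1,n):
        if st[i,4]>30: print(st[i],c[i]+[x0,y0])
print("top");dark(T,(275,200,300,230))
print("scene");dark(S,(220,165,242,188))
print("pad hand", tri(ray(T,*tz(236,348)),ray(S,*sz(385,300))), onz(T,*tz(236,348),.059),onz(S,*sz(385,300),.059))
# lid rear corners
a=onz(T,*tz(465,68),.262);b=onz(T,*tz(605,297),.262);print("rear",a,b,np.linalg.norm(a-b))
f=onz(T,*tz(262,183),.30);g=onz(T,*tz(402,422),.30);print("front",f,g,np.linalg.norm(f-g),np.linalg.norm(f-a))
for n,(p,q) in dict(r=(a,b),f=(f,g)).items():
    d=p-q;print(n,"yaw",np.degrees(np.arctan2(-d[0],d[1])))
m=(a+b)/2;n_=(f+g)/2;d=m-n_;print("yaw",np.degrees(np.arctan2(d[1],d[0])))
print("base front corners scene",onz(S,*sz(308,410),0), "back",onz(S,*sz(117,396),0))
print("ram",onz(T,*tz(108,204),.045),onz(S,*sz(395,465),.045),"mug",onz(T,*tz(318,513),.095),onz(S,*sz(418,153),.095))
print("carton top view",[onz(T,*tz(x,y),.3) for x,y in((302,302),(350,384),(368,378),(322,297))])
E
```

```text
top
[  5   8  18  19 178] [288.5112 216.8034]
scene
[  2   4  15  14 169] [229.3373 175.6568]
pad hand (array([ 0.4857, -0.0706,  0.0564]), np.float64(0.0011279468394408386)) [ 0.486  -0.0708  0.059 ] [ 0.4869 -0.0687  0.059 ]
rear [ 0.7103 -0.2498  0.262 ] [ 0.5173 -0.3581  0.262 ] 0.22130784360573508
front [ 0.6122 -0.0742  0.3   ] [ 0.4183 -0.1808  0.3   ] 0.2212831232174885 0.2047111424675103
r yaw -60.70336438159164
f yaw -61.197405956596555
yaw -60.82330591780985
base front corners scene [ 0.6047 -0.0813  0.    ] back [ 0.6971 -0.2509  0.    ]
ram [0.6251 0.0462 0.045 ] [0.627  0.0468 0.045 ] mug [ 0.3341 -0.1384  0.095 ] [ 0.3326 -0.1379  0.095 ]
carton top view [array([ 0.5155, -0.1037,  0.3   ]), array([ 0.4492, -0.1402,  0.3   ]), array([ 0.4537, -0.1548,  0.3   ]), array([ 0.5192, -0.1199,  0.3   ])]
```

```bash
cat > plan.py <<'E'
import numpy as np,sys
from scipy.spatial.transform import Rotation as Ro
from plant import sensors
def rel(p,yaw,lean):
    o=sensors.get_obs();R=Ro.from_euler('xyz',o["orientation"],degrees=True)
    Rt=Ro.from_euler('xyz',[180,0,yaw],degrees=True)*Ro.from_euler('x',lean,degrees=True)
    d=R.inv().apply(np.array(p)-o["tool_pos"])/.15
    r=(R.inv()*Rt).as_rotvec(degrees=True)/60
    np.set_printoptions(precision=3,suppress=True)
    print("clock",o["clock"],"pos",o["tool_pos"],"rpy",o["orientation"],"q",o["joint_pos"],"F",o["force"])
    print("shift",d,"turn",r)
if __name__=="__main__":
    a=list(map(float,sys.argv[1:]));rel(a[:3],a[3],a[4])
E
python3 plan.py 0.40 -0.42 0.46 150 0
```

```text
clock 0.25 pos [ 0.165 -0.654  0.226] rpy [-179.995   -0.045  104.199] q [-59.294  20.569   0.66   -0.008 -70.136 -16.504] F [ 0.103  0.271 -0.049]
shift [ 1.131  1.898 -1.559] turn [ 0.    -0.001 -0.763]
```

>>> drive_tool:
  moves:
    - [0,0,-0.3,0,0,0]
    - [0,0,-0.6,0,0,0]
    - [0,0,-0.9,0,0,0]
    - [0,0,-1,0,0,0]
    - [0,0,-1,0,0,0]
  fingers: -1

```text
clock: 0.75
tool_pos: [0.1657, -0.6552, 0.3798]
orientation: [180.0, 0.3, 104.2]
force: [-0.7, -0.3, -1.0]
opening: 0.0528
```

```bash
python3 plan.py 0.30 -0.55 0.47 150 0
```

```text
clock 0.75 pos [ 0.166 -0.655  0.38 ] rpy [179.954   0.277 104.195] q [-59.299  17.681  15.913   0.035 -87.953 -16.507] F [-0.671 -0.332 -0.974]
shift [ 0.457  1.04  -0.603] turn [-0.001  0.005 -0.763]
```

>>> drive_tool:
  moves:
    - [0.1,0.2,-0.2,0,0,-0.12]
    - [0.2,0.4,-0.4,0,0,-0.26]
    - [0.3,0.6,-0.5,0,0,-0.4]
    - [0.4,0.8,-0.6,0,0,-0.54]
    - [0.46,1,-0.6,0,0,-0.68]
    - [0.46,1,-0.6,0,0,-0.76]

```text
clock: 1.35
tool_pos: [0.2969, -0.5492, 0.4687]
orientation: [-179.9, 0.2, 150.3]
force: [-0.1, -0.9, -0.3]
opening: 0.0054
```

```bash
python3 plan.py 0.42 -0.42 0.47 175 0
```

```text
clock 1.35 pos [ 0.297 -0.549  0.469] rpy [-179.901    0.221  150.311] q [-43.684  12.759  20.332   0.043 -97.333  14.   ] F [-0.073 -0.869 -0.28 ]
shift [-0.287  1.155 -0.009] turn [-0.002  0.003 -0.411]
```

>>> drive_tool:
  moves:
    - [-0.06,0.25,0,0,0,-0.1]
    - [-0.12,0.5,0,0,0,-0.2]
    - [-0.2,0.75,0,0,0,-0.3]
    - [-0.28,1,0,0,0,-0.41]
    - [-0.28,1,0,0,0,-0.41]

```text
clock: 1.85
tool_pos: [0.4104, -0.4367, 0.4668]
orientation: [-179.9, 0.1, 175.4]
force: [-1.4, -1.2, -0.4]
opening: 0.0003
```

```bash
python3 plan.py 0.48 -0.28 0.47 195 0
```

```text
clock 1.85 pos [ 0.41  -0.437  0.467] rpy [-179.938    0.083  175.355] q [-28.097  10.208  16.888   0.024 -96.579  23.454] F [-1.396 -1.242 -0.405]
shift [-0.378  1.079 -0.022] turn [-0.001  0.001 -0.327]
```

>>> drive_tool:
  moves:
    - [-0.09,0.25,0,0,0,-0.08]
    - [-0.18,0.5,0,0,0,-0.16]
    - [-0.27,0.75,0,0,0,-0.24]
    - [-0.36,1,0,0,0,-0.33]
    - [-0.36,1,0,0,0,-0.33]

```text
clock: 2.35
tool_pos: [0.4776, -0.2883, 0.4656]
orientation: [180.0, 0.0, -164.5]
force: [-0.9, 0.3, -0.9]
opening: 0.0002
```

```bash
python3 plan.py 0.48 -0.14 0.47 209.2 0
```

```text
clock 2.35 pos [ 0.478 -0.288  0.466] rpy [ 179.999    0.028 -164.48 ] q [-11.016   5.963  11.726  -0.013 -95.738  26.536] F [-0.877  0.308 -0.868]
shift [-0.28   0.948 -0.029] turn [-0.     0.    -0.228]
```

>>> drive_tool:
  moves:
    - [-0.07,0.25,0,0,0,-0.08]
    - [-0.14,0.5,0,0,0,-0.16]
    - [-0.21,0.75,0,0,0,-0.23]
    - [-0.28,0.95,0,0,0,-0.23]
    - [-0.28,0.95,0,0,0,-0.23]

```text
clock: 2.85
tool_pos: [0.4797, -0.1375, 0.4651]
orientation: [180.0, 0.0, -150.6]
force: [0.7, -0.3, 0.4]
opening: 0.0007
```

```bash
python3 plan.py 0.45 0.0 0.47 209.2 25
```

```text
clock 2.85 pos [ 0.48  -0.137  0.465] rpy [ 179.957    0.029 -150.562] q [  6.569  -0.08    5.225  -0.051 -95.295  22.864] F [ 0.739 -0.297  0.434]
shift [-0.278  0.896 -0.032] turn [0.417 0.001 0.004]
```

>>> drive_tool:
  moves:
    - [-0.07,0.25,0,0.1,0,0]
    - [-0.14,0.5,0,0.2,0,0]
    - [-0.21,0.75,0,0.3,0,0]
    - [-0.28,0.9,0,0.42,0,0]
    - [-0.28,0.9,0,0.42,0,0]

```text
clock: 3.35
tool_pos: [0.4493, 0.0034, 0.4638]
orientation: [-154.5, -0.1, -150.2]
force: [0.6, -0.7, 0.1]
opening: 0.0004
```

```bash
python3 plan.py 0.45 0.0 0.34 209.2 25;python3 plan.py 0.463 -0.029 0.21 209.2 25;python3 plan.py 0.489 -0.075 0.1 209.2 25
```

```text
clock 3.35 pos [0.449 0.003 0.464] rpy [-154.534   -0.053 -150.229] q [ 47.622 -10.964 -18.658  24.145 -90.604 -19.358] F [ 0.623 -0.735  0.132]
shift [0.007 0.335 0.754] turn [-0.008  0.003  0.009]
clock 3.35 pos [0.449 0.003 0.464] rpy [-154.534   -0.053 -150.229] q [ 47.622 -10.964 -18.658  24.145 -90.604 -19.358] F [ 0.623 -0.735  0.132]
shift [0.027 0.517 1.628] turn [-0.008  0.003  0.009]
clock 3.35 pos [0.449 0.003 0.464] rpy [-154.534   -0.053 -150.229] q [ 47.622 -10.964 -18.658  24.145 -90.604 -19.358] F [ 0.623 -0.735  0.132]
shift [0.028 0.515 2.441] turn [-0.008  0.003  0.009]
```

>>> drive_tool:
  moves:
    - [0,0.1,0.2,0,0,0]
    - [0,0.2,0.4,0,0,0]
    - [0,0.3,0.6,0,0,0]
    - [0,0.34,0.75,0,0,0]
    - [0,0.34,0.75,0,0,0]
    - [0,0.34,0.75,0,0,0]

```text
clock: 3.95
tool_pos: [0.4506, 0.0006, 0.3408]
orientation: [-154.5, -0.1, -150.3]
force: [0.0, 0.9, 1.1]
opening: 0.0003
```

```bash
python3 plan.py 0.463 -0.029 0.21 209.2 25;python3 - <<'E'
from plant import vision
import cv2
for n in("scene","top"): cv2.imwrite(f"pics/{n}1.png",vision.snapshot(n)["pixels"][:,:,::-1])
E
```

```text
clock 3.95 pos [0.451 0.001 0.341] rpy [-154.485   -0.089 -150.298] q [ 46.996  -9.657 -33.088  25.04  -76.105 -25.432] F [0.031 0.897 1.073]
shift [0.025 0.184 0.879] turn [-0.009  0.002  0.008]
```

View pics/scene1.png

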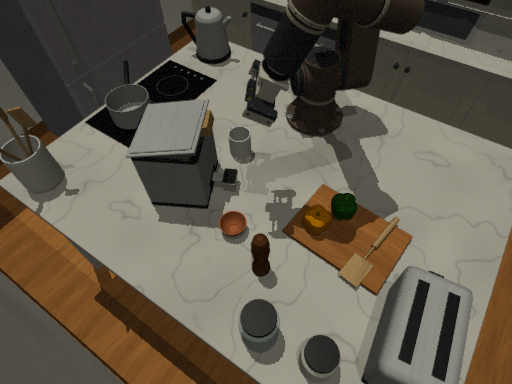

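View pics/top1.png

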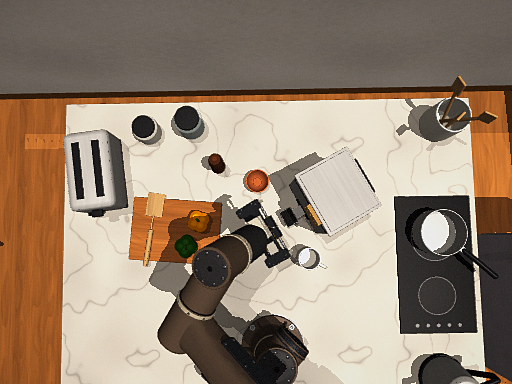

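>>> drive_tool:
  moves:
    - [0,0.05,0.2,0,0,0]
    - [0,0.1,0.4,0,0,0]
    - [0,0.15,0.6,0,0,0]
    - [0.02,0.18,0.8,0,0,0]
    - [0.02,0.18,0.88,0,0,0]
    - [0.02,0.18,0.88,0,0,0]

```text
clock: 4.65
tool_pos: [0.4645, -0.0289, 0.2105]
orientation: [-154.5, -0.0, -150.3]
force: [-0.7, -0.4, 0.0]
opening: 0.0004
```

```bash
python3 plan.py 0.489 -0.075 0.1 209.2 25
```

```text
clock 4.65 pos [ 0.465 -0.029  0.21 ] rpy [-154.502   -0.039 -150.328] q [ 40.685  -3.75  -47.136  30.65  -55.958 -30.519] F [-0.654 -0.394  0.046]
shift [0.01  0.003 0.815] turn [-0.008  0.003  0.007]
```

```bash
python3 plan.py 0.489 -0.075 0.11 209.2 15
```

```text
clock 4.65 pos [ 0.465 -0.029  0.21 ] rpy [-154.502   -0.039 -150.328] q [ 40.685  -3.75  -47.136  30.65  -55.958 -30.519] F [-0.654 -0.394  0.046]
shift [ 0.01  -0.026  0.755] turn [-0.175  0.002  0.008]
```

>>> drive_tool:
  moves:
    - [0,0,0.15,-0.06,0,0]
    - [0,0,0.3,-0.12,0,0]
    - [0,0,0.45,-0.18,0,0]
    - [0,-0.02,0.6,-0.18,0,0]
    - [0.01,-0.03,0.75,-0.18,0,0]
    - [0.01,-0.03,0.75,-0.18,0,0]

```text
clock: 5.25
tool_pos: [0.4892, -0.0761, 0.1103]
orientation: [-165.3, -0.2, -150.4]
force: [0.3, 0.0, -0.3]
opening: 0.0005
```

```bash
python3 plan.py 0.489 -0.075 0.075 209.2 15;python3 - <<'E'
from h import *
import cv2
for n in("scene","top"):
    s=vision.snapshot(n);i=s["pixels"][:,:,::-1].copy()
    x,y=(120,90) if n=="scene" else (230,130)
    a=cv2.resize(i[y:y+150,x:x+170],None,fx=4,fy=4,interpolation=cv2.INTER_CUBIC);cv2.imwrite(f"pics/{n}2.png",cv2.convertScaleAbs(a,alpha=1.4))
E
```

```text
clock 5.25 pos [ 0.489 -0.076  0.11 ] rpy [-165.3     -0.151 -150.42 ] q [ 24.344   6.032 -46.567  23.887 -38.654 -13.665] F [ 0.327  0.01  -0.346]
shift [-0.003  0.066  0.226] turn [ 0.005 -0.001  0.007]
```

View pics/scene2.png

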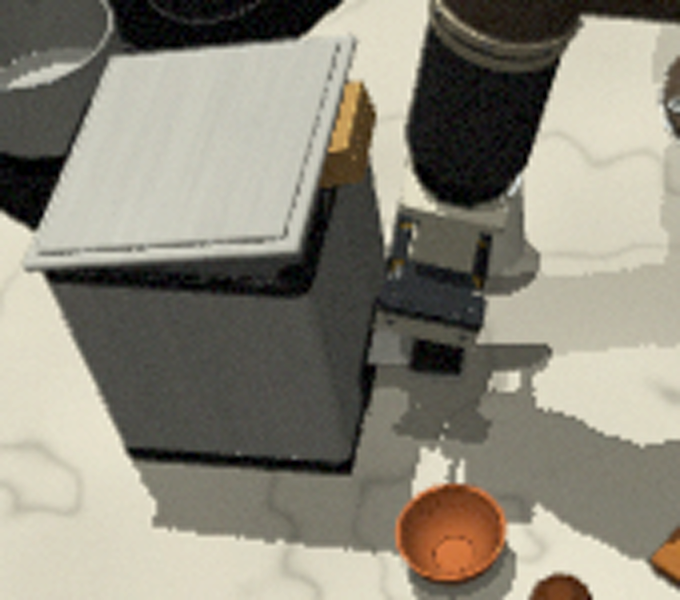

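View pics/top2.png

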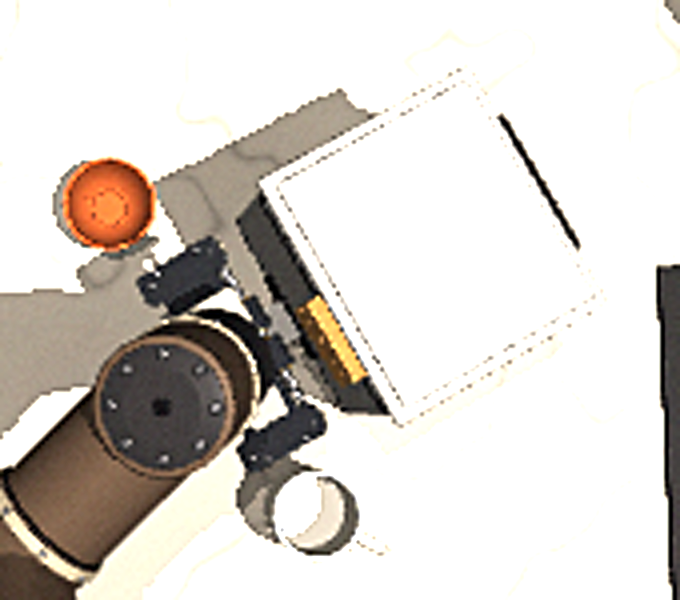

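```bash
python3 - <<'E'
from h import *
T=vision.snapshot("top")
tz=lambda x,y:(230+(x+.5)/4-.5,130+(y+.5)/4-.5)
by=np.array([.873,.488,0]);bx=np.array([.488,-.873,0]);p=np.array([.486,-.07,0])
for n,x,y,z in(("c1",326,425,.19),("c2",250,472,.19),("o1",205,237,.19),("o2",145,305,.19),("mugedge",290,480,.095),("mug",318,513,.095)):
    w=onz(T,*tz(x,y),z);print(n,w.round(3),"bx",((w-p)@bx).round(3),"by",((w-p)@by).round(3))
E
python3 plan.py 0.496 -0.071 0.08 209.2 15
```

```text
c1 [ 0.415 -0.135  0.19 ] bx 0.022 by -0.094
c2 [ 0.376 -0.069  0.19 ] bx -0.055 by -0.095
o1 [ 0.579 -0.035  0.19 ] bx 0.015 by 0.098
o2 [0.521 0.018 0.19 ] bx -0.06 by 0.074
mugedge [ 0.364 -0.114  0.095] bx -0.021 by -0.128
mug [ 0.334 -0.138  0.095] bx -0.014 by -0.166
clock 5.4 pos [ 0.49  -0.075  0.112] rpy [-165.26     0.07  -150.305] q [ 24.497   5.824 -46.457  23.866 -38.758 -13.661] F [-0.359  1.204 -0.135]
shift [-0.045  0.057  0.209] turn [0.004 0.003 0.008]
```

>>> drive_tool:
  moves:
    - [-0.04,0.04,0.1,0,0,0]
    - [-0.04,0.06,0.2,0,0,0]
    - [-0.04,0.06,0.22,0,0,0]
    - [-0.04,0.06,0.22,0,0,0]

```text
clock: 5.8
tool_pos: [0.4957, -0.0709, 0.0791]
orientation: [-165.2, 0.1, -150.3]
force: [-0.7, -0.5, -0.4]
opening: -0.0
```

```bash
python3 plan.py 0.496 -0.071 0.05 209.2 15; python3 plan.py 0.496 -0.071 0.0 209.2 15
```

```text
clock 5.8 pos [ 0.496 -0.071  0.079] rpy [-165.231    0.097 -150.26 ] q [ 23.894   9.113 -49.286  27.678 -33.067 -17.685] F [-0.663 -0.487 -0.365]
shift [-0.001  0.048  0.188] turn [0.004 0.004 0.008]
clock 5.8 pos [ 0.496 -0.071  0.079] rpy [-165.231    0.097 -150.26 ] q [ 23.894   9.113 -49.286  27.678 -33.067 -17.685] F [-0.663 -0.487 -0.365]
shift [-0.     0.133  0.51 ] turn [0.004 0.004 0.008]
```

>>> drive_tool:
  moves:
    - [0,0.01,0.03,0,0,0]
    - [0,0.015,0.06,0,0,0]
    - [0,0.02,0.09,0,0,0]
    - [0,0.03,0.12,0,0,0]
    - [0,0.04,0.15,0,0,0]
    - [0,0.045,0.18,0,0,0]
    - [0,0.045,0.18,0,0,0]

```text
clock: 6.5
tool_pos: [0.496, -0.0711, 0.0509]
orientation: [-165.2, 0.1, -150.2]
force: [-2.5, 1.2, 7.9]
opening: 0.0003
```

```bash
python3 plan.py 0.496 -0.071 0.028 209.2 15;python3 - <<'E'
from h import *
import cv2
for n in("scene",):
    s=vision.snapshot(n);i=s["pixels"][:,:,::-1].copy()
    x,y=(120,80) if n=="scene" else (230,130)
    a=cv2.resize(i[y:y+150,x:x+170],None,fx=4,fy=4,interpolation=cv2.INTER_CUBIC);cv2.imwrite(f"pics/{n}3.png",cv2.convertScaleAbs(a,alpha=1.4))
E
```

```text
clock 6.5 pos [ 0.496 -0.071  0.051] rpy [-165.23     0.096 -150.236] q [ 22.686  11.665 -52.383  32.721 -27.883 -22.276] F [-2.502  1.175  7.924]
shift [0.    0.04  0.148] turn [0.004 0.004 0.009]
```

View pics/scene3.png

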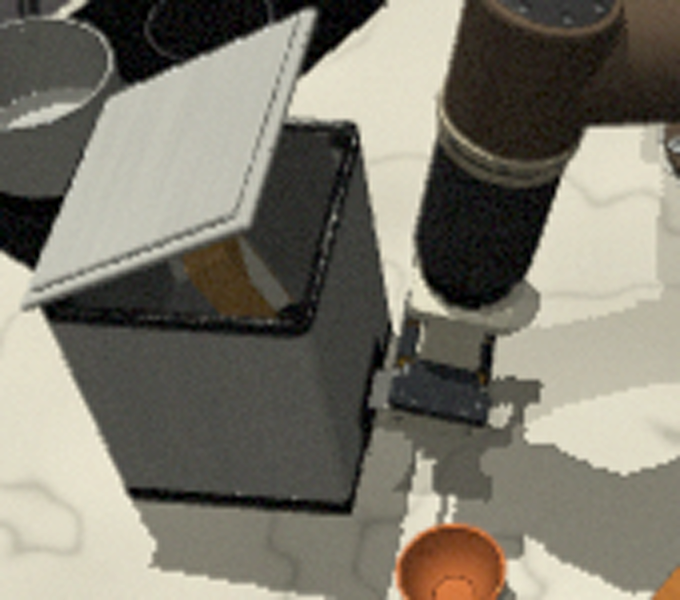

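>>> drive_tool:
  moves:
    - [0,0.01,0.03,0,0,0]
    - [0,0.015,0.06,0,0,0]
    - [0,0.025,0.09,0,0,0]
    - [0,0.03,0.11,0,0,0]
    - [0,0.034,0.13,0,0,0]
    - [0,0.034,0.13,0,0,0]

```text
clock: 7.15
tool_pos: [0.4958, -0.0715, 0.0306]
orientation: [-165.2, 0.0, -150.3]
force: [-0.6, 0.4, 0.5]
opening: 0.0005
```

```bash
python3 plan.py 0.496 -0.071 0.025 209.2 15
```

```text
clock 7.15 pos [ 0.496 -0.072  0.031] rpy [-165.231    0.042 -150.259] q [ 21.184  13.554 -54.89   38.276 -24.003 -26.94 ] F [-0.643  0.413  0.549]
shift [-0.003  0.012  0.035] turn [0.004 0.003 0.009]
```

```bash
cat > see.py <<'E'
from h import *
import cv2,sys
from plant import sensors
print(sensors.get_obs()["force"])
for n in("scene","top"):
    s=vision.snapshot(n);i=s["pixels"][:,:,::-1].copy()
    x,y=(120,70) if n=="scene" else (230,130)
    a=cv2.resize(i[y:y+150,x:x+170],None,fx=4,fy=4,interpolation=cv2.INTER_CUBIC);cv2.imwrite(f"pics/{n}{sys.argv[1]}.png",cv2.convertScaleAbs(a,alpha=1.4))
E
python3 see.py 4
```

```text
[-0.64271648  0.41306496  0.5492239 ]
```

View pics/scene4.png

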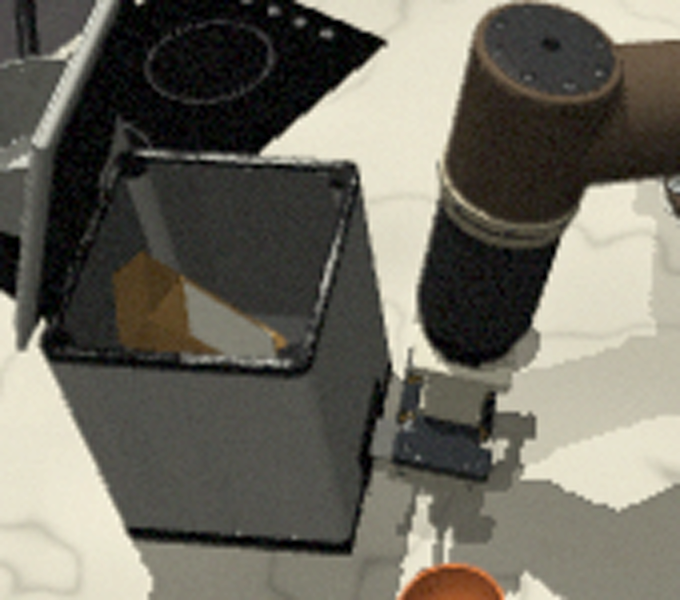

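View pics/top4.png

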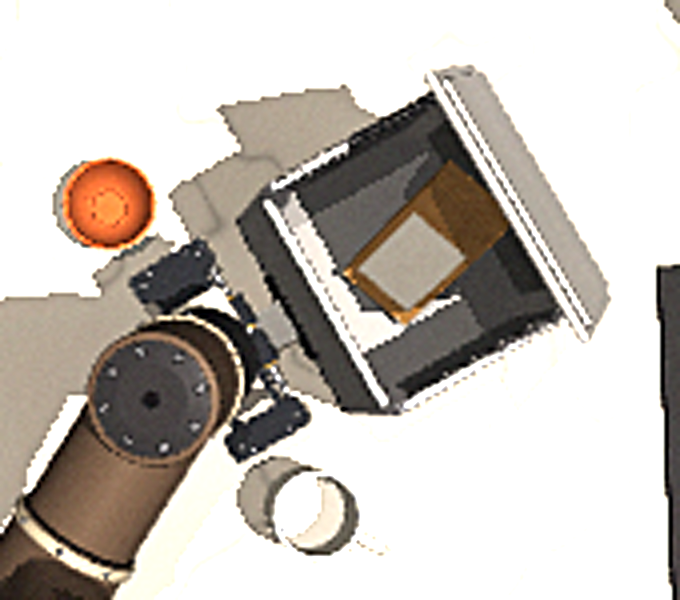

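>>> drive_tool:
  moves:
    - [0,0.003,0.01,0,0,0]
    - [0,0.005,0.02,0,0,0]
    - [0,0.005,0.02,0,0,0]

```text
clock: 7.55
tool_pos: [0.496, -0.0717, 0.0281]
orientation: [-165.2, 0.1, -150.3]
force: [-2.1, 0.8, 6.4]
opening: 0.0005
```

>>> drive_tool:
  moves:
    - [0,0.003,0.01,0,0,0]
    - [0,0.003,0.01,0,0,0]
    - [0,0.003,0.01,0,0,0]

```text
clock: 7.85
tool_pos: [0.4961, -0.0718, 0.0277]
orientation: [-165.1, 0.1, -150.3]
force: [-11.4, 5.4, 23.4]
opening: 0.0003
```

>>> drive_tool:
  moves:
    - [0,0.003,0.01,0,0,0]
    - [0,0.003,0.01,0,0,0]
    - [0,0.003,0.01,0,0,0]
    - [0,0.003,0.01,0,0,0]
    - [0,0.003,0.01,0,0,0]
    - [0,0.003,0.01,0,0,0]
    - [0,0.003,0.01,0,0,0]
    - [0,0.003,0.01,0,0,0]

```text
clock: 8.65
tool_pos: [0.4962, -0.0719, 0.0277]
orientation: [-165.0, 0.2, -150.2]
force: [-14.4, 8.1, 29.5]
opening: 0.0004
```

>>> drive_tool:
  moves:
    - [0,0.002,0.008,0,0,0]
    - [0,0.002,0.008,0,0,0]
    - [0,0.002,0.008,0,0,0]
    - [0,0.002,0.008,0,0,0]
    - [0,0.002,0.008,0,0,0]
    - [0,0.002,0.008,0,0,0]
    - [0,0.002,0.008,0,0,0]

```text
clock: 9.35
tool_pos: [0.4962, -0.0719, 0.0277]
orientation: [-164.9, 0.3, -150.2]
force: [-15.3, 8.8, 27.7]
opening: 0.0005
```

```bash
python3 see.py 5; python3 plan.py 0.496 -0.071 0.08 209.2 15
```

```text
[-15.30439327   8.80965862  27.6870781 ]
clock 9.45 pos [ 0.496 -0.072  0.028] rpy [-164.938    0.251 -150.21 ] q [ 20.525  13.69  -55.901  41.062 -22.918 -29.158] F [-13.883   8.538  27.056]
shift [-0.003 -0.085 -0.338] turn [-0.001  0.007  0.008]
```

View pics/scene5.png

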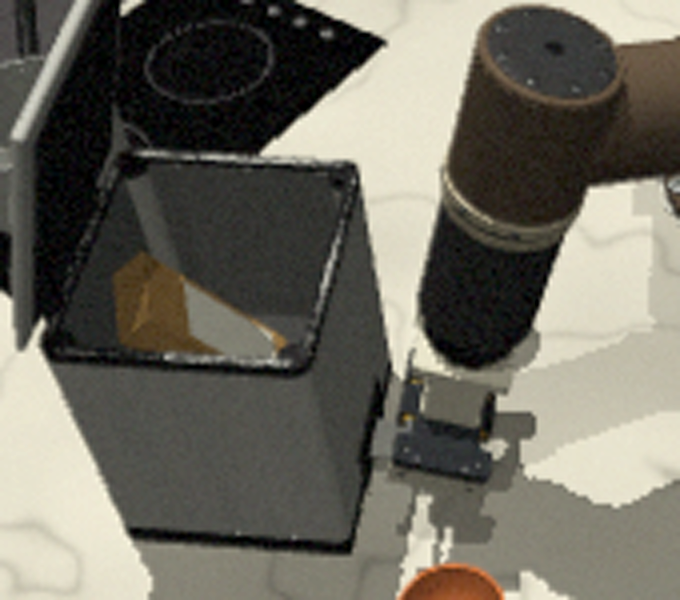

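>>> drive_tool:
  moves:
    - [0,0.001,0.004,0,0,0]
    - [0,0,0,0,0,0]
    - [0,-0.001,-0.005,0,0,0]
    - [0,-0.003,-0.01,0,0,0]
    - [0,-0.005,-0.02,0,0,0]
    - [0,-0.008,-0.03,0,0,0]
    - [0,-0.01,-0.04,0,0,0]
    - [0,-0.013,-0.05,0,0,0]

```text
clock: 10.25
tool_pos: [0.4962, -0.0718, 0.0356]
orientation: [-164.9, 0.3, -150.2]
force: [-2.2, 2.1, 2.2]
opening: 0.0004
```

>>> drive_tool:
  moves:
    - [0,-0.003,-0.01,0,0,0]
    - [0,-0.005,-0.02,0,0,0]
    - [0,-0.008,-0.03,0,0,0]
    - [0,-0.01,-0.04,0,0,0]
    - [0,-0.013,-0.05,0,0,0]
    - [0,-0.016,-0.06,0,0,0]
    - [0,-0.018,-0.07,0,0,0]
    - [0,-0.021,-0.08,0,0,0]

```text
clock: 11.05
tool_pos: [0.4963, -0.0717, 0.0483]
orientation: [-164.9, 0.3, -150.2]
force: [-2.7, 2.0, 5.1]
opening: 0.0004
```

>>> drive_tool:
  moves:
    - [0,-0.003,-0.01,0,0,0]
    - [0,-0.005,-0.02,0,0,0]
    - [0,-0.008,-0.03,0,0,0]
    - [0,-0.01,-0.04,0,0,0]
    - [0,-0.013,-0.05,0,0,0]
    - [0,-0.016,-0.06,0,0,0]
    - [0,-0.018,-0.07,0,0,0]
    - [0,-0.021,-0.08,0,0,0]

```text
clock: 11.85
tool_pos: [0.4966, -0.0722, 0.0613]
orientation: [-164.9, 0.3, -150.2]
force: [1.4, -4.5, 5.8]
opening: 0.0
```

>>> drive_tool:
  moves:
    - [0,-0.001,-0.005,0,0,0]
    - [0,-0.003,-0.01,0,0,0]
    - [0,-0.004,-0.015,0,0,0]
    - [0,-0.005,-0.02,0,0,0]
    - [0,-0.006,-0.025,0,0,0]
    - [0,-0.008,-0.03,0,0,0]
    - [0,-0.009,-0.035,0,0,0]
    - [0,-0.01,-0.04,0,0,0]

```text
clock: 12.65
tool_pos: [0.4963, -0.0723, 0.0673]
orientation: [-164.9, 0.2, -150.3]
force: [-0.5, -0.1, -0.6]
opening: 0.0002
```

>>> drive_tool:
  moves:
    - [0,-0.001,-0.005,0,0,0]
    - [0,-0.003,-0.01,0,0,0]
    - [0,-0.004,-0.015,0,0,0]
    - [0,-0.005,-0.02,0,0,0]
    - [0,-0.006,-0.025,0,0,0]
    - [0,-0.008,-0.03,0,0,0]
    - [0,-0.009,-0.035,0,0,0]
    - [0,-0.01,-0.04,0,0,0]

```text
clock: 13.45
tool_pos: [0.4962, -0.0722, 0.0736]
orientation: [-164.9, 0.2, -150.3]
force: [0.4, 0.6, -1.0]
opening: 0.0003
```

```bash
python3 see.py 6; python3 plan.py 0.475 -0.03 0.15 209.2 15
```

```text
[ 0.43424514  0.60968119 -0.97362829]
clock 13.55 pos [ 0.496 -0.072  0.074] rpy [-164.892    0.248 -150.254] q [ 23.587   9.508 -50.375  29.533 -31.656 -19.368] F [-0.768 -0.259  0.023]
shift [-0.019  0.171 -0.574] turn [-0.002  0.006  0.008]
```

View pics/scene6.png

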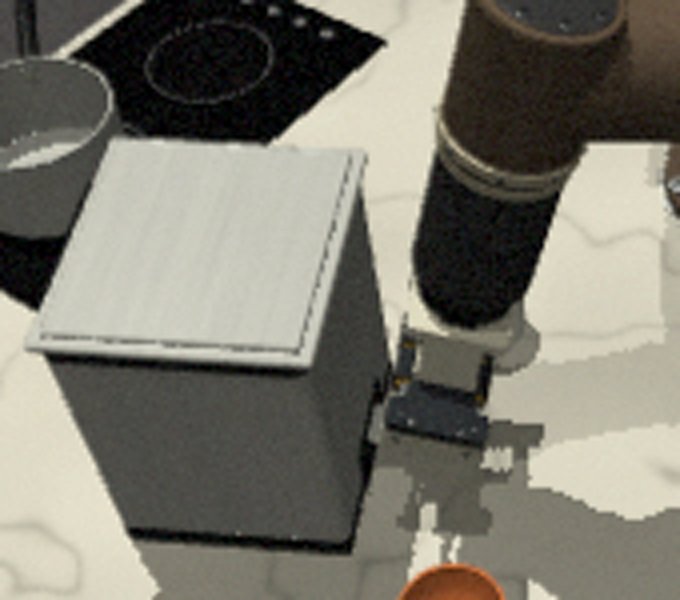

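The lid is shut and the carton is out of sight. I'll back off along the tool, up and away from the bin, then take a last look.

>>> drive_tool:
  moves:
    - [0,0,-0.1,0,0,0]
    - [0,0.05,-0.25,0,0,0]
    - [0,0.1,-0.4,0,0,0]
    - [0,0.17,-0.57,0,0,0]
    - [0,0.17,-0.57,0,0,0]
    - [0,0.17,-0.57,0,0,0]

```text
clock: 14.15
tool_pos: [0.4729, -0.0311, 0.1498]
orientation: [-164.9, 0.3, -150.2]
force: [-0.2, -0.8, -0.9]
opening: 0.0005
```

```bash
python3 see.py 7; python3 - <<'E'
from h import *
T=vision.snapshot("top");S=vision.snapshot("scene")
import cv2
cv2.imwrite("pics/s8.png",S["pixels"][:,:,::-1])
E
```

```text
[-0.15025379 -0.82049043 -0.94971853]
```

View pics/s8.png

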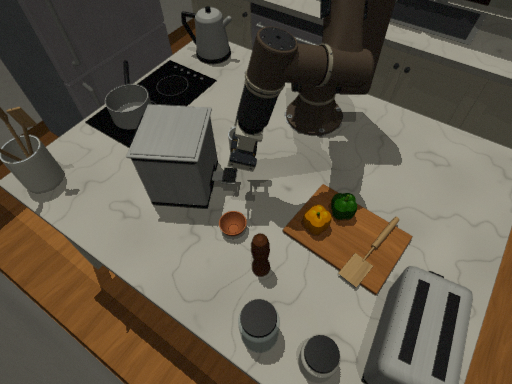

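View pics/top7.png

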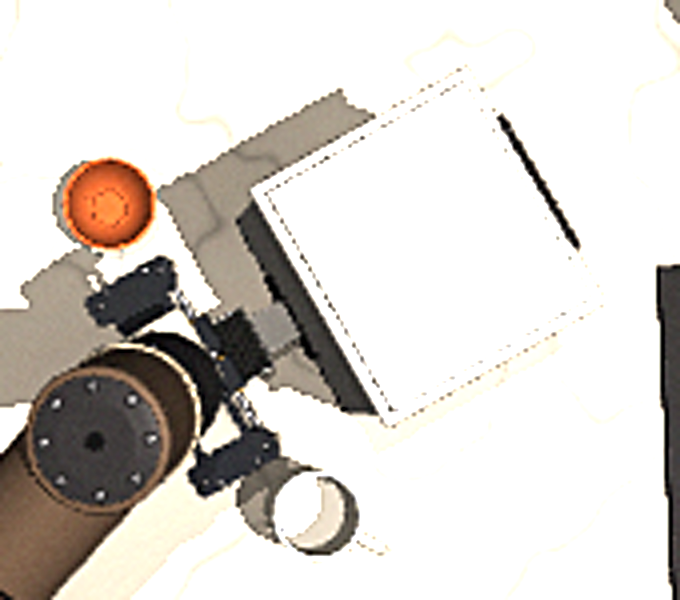

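The lid lies flush, the mug (318,513 in the zoom) and ramekin (108,204) sit at the same pixels as at the start, and the arm is clear.

```bash
python3 -c "
from plant import ticket
print(ticket.close_job())"
```

```text
the job is handed in; nothing more can be done
None
```

The carton is in the bin and the lid is fully shut. I used only the pedal, pressed with closed fingers and the hand leaning about 15° away from the bin.

- **Pressing:** I took the pedal right down to its stop, with up to about 33 N on the tool. I held it there for at least 1.5 s with the lid wide open, and the picture showed the carton lying inside.
- **Easing back:** The pad came up at about 16 mm/s, then under 8 mm/s for the last few millimetres. I lifted off with no force left on the tool and backed away. The whole job took about 14 s.
- **Last checks:** The lid looks flat on the rim in both views, with no carton showing. The mug and ramekin are at the same pixels as before. The peppers, spatula and mill look unmoved by eye, but I did not measure them. The tool force is near zero, so nothing is being touched.
- **One reading that differed:** Partway down the force dropped to about 0.5 N for one reading, below the 5 to 11 N expected. I think the lid was still swinging up. Contact was firm again at the stop, and nothing else disagreed.

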